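# Load a coffee capsule and snap the clamp lever over centre

## Robot

A 6-joint arm with a two-finger parallel gripper is mounted at the origin on a cart in front of the work surface, level with it; the furniture and walls round the work are solid. World frame = base frame: x ahead of the robot, y to its left, z up, the work surface at z = 0. Lengths are in m, angles in rad, forces in N, time in s.
With the tool pointing down it reaches from about 0.375 to 0.975 m from the base axis. Payload 3.8 kg.
Tool frame: the origin (TCP) lies where the fingers leave the gripper's body, on its centre line; the fingertips stand 73 mm ahead of it and the grasp point (between the pads) lies 54 mm ahead of it (nose_length is the distance from the TCP to the fingertips, in m); z points along the fingers, y is the line along which they close (so a half turn about z gives the same grasp; the last joint's range is limited). The gripper opens to 85 mm and grips with 20 to 120 N. Pads are 22 mm wide; open, the fingers measure 114 mm over their backs; the gripper's body (76 mm by 85 mm) begins 54 mm behind the grasp point. The pads swing forward as they close: fully open they stand 13 mm farther back than shut.
Start: joints at [1.139, 0.264, 1.604, -0, 1.274, -0.037], TCP at [0.26, 0.623, 0.304] pointing down, gripper open.
Joint ranges: [-2.63, 2.63], [-0.94, 2.18], [0.31, 2.57], [-1.31, 4.45], [0, 2.66], [-2.55, 2.55]. Speed limits (rad/s): [2.57, 2.57, 3.14, 3.14, 3.14, 3.14].

## Interface

Orientations are given as a rotation vector (axis times angle).
In Python, from workcell import read_state, read_camera, calibration, finish_job, look_for, cut_out, tip_of, nose_length gives the robot as it stands.
- The arm moves only by the tool step_arm, never from a script. Its argument "targets" is a list of rows, each a list of 3 entries, a list of its own where there are three numbers: the turn, a rotation vector about the tool's x, y, z in rad, then the shift along the tool's x, y, z in mm, then the finger opening in mm, from 0 to 85.4. In form: [[[ax, ay, az], [x, y, z], grip], ...]. A call has 1 to 5 rows; each row shifts and turns the commanded pose from where the row before left it, along the tool's axes as they then stand; what a row does not reach is not made up. A row lasts 1/12 s, in which the tool goes at most 41.7 mm and 7.16 degrees, less where a joint would pass 70% of its speed; a pose out of reach is approached as far as the arm can. A call with a gripper value outside its range is refused whole. The fingers move at their own pace and stop on an object; "grip_force" is the grip in N (left out, the last holds). Time passes only in rows, so rows that do not move let the fingers close. It gives the time, the measured TCP pose, the force, the opening and the grip force at its end, in the units of the state.
- read_state(): the state, without advancing time (a new reading comes with each control period).
- read_camera(name): name is "side" or "top" or "wrist"; returns the picture (400x640x3 uint8, red, green, blue); there is no depth.
- calibration(name): a dict with "camera_matrix" (3x3 intrinsics, pixels), "R" (3x3) and "t" (3): a world point X has camera coordinates R X + t. Camera axes: x right, y down, z forward; pixel columns grow to the right and rows downward; lengths in m; the calibration is good to about 2 mm. A picture is of the moment at which its call begins: read the wrist's pose just before it. calibration takes no time and is no camera call; for the wrist camera it gives the pose at the moment of the call.
- finish_job(): hands the job in; it is judged then, once.
Trained networks look in the newest picture that a camera, given by its name, has taken for a name from the list of things; names that differ only in an ending like _2 or _b are one class to them, and where a whole thing is asked for, a point or a joint stands for the part that bears it (a point fixed in the world has none). Each returns a list of dicts, best first, with "score" (0 to 1); they miss things now and then, are a little off and sometimes report something else, mostly with a low value. They report only what shows in the picture. A call takes as long as a camera call. They do not tell look-alikes from the thing itself.
- look_for(camera, query): "extent" ([left, top, right, bottom] in pixels, round what is visible of it).
- cut_out(camera, query): "region" (400x640 bool, what is visible of it) and "extent" ([left, top, right, bottom] in pixels, round what is visible of it).
- tip_of(camera, query): "at" ([row, column] in pixels: a listed point, or the origin of a listed thing).
The state is a dict: "time": time; "q": joint angles; "joint_vel": joint speeds; "joint_torque": joint torques, N m; "tool_pos": TCP position; "tcp_rot": TCP orientation; "wrist_force": force on the tool from outside, world axes, zero at the start; "torque": the same for the moment, N m; "width": opening from 0.0 (shut) to 1.0 (fully open); "grip_force": force on a finger pad.
Only numpy, scipy, OpenCV 4.12 (cv2) and the standard library are available. Lean on these libraries where they do the work, as an engineer would, in place of code of your own. Each camera call takes 0.05 s, during which the arm holds its last target. There are 200 camera calls.

## Task

Get the coffee machine ready to brew into the mug that stands under it: put the capsule from the counter into the open collar on top of the machine, rim up, then push the clamp lever down over its centre until it snaps fully home and stays there. Do it by feel and gently, never pressing on the lever or the machine with more than 15 N (about 1.5 kg), and leave the mug and the other things where they are.

Things in the scene. Friction and masses are not known exactly. Their poses are not given: they have to be found in the camera images.
- coffee_machine: Grey capsule coffee machine, 200 mm deep (x), 118 wide (y), 205 high; heavy, does not move. Origin: centre of its underside on the counter; -x points out of its front (turned 29 to 49 degrees from the world's -x towards +y), z up. Its flat deck is 162 mm high; the capsule collar stands on it 50 mm in front of the origin, the lever's hinge is 55 mm behind it. The drip tray with the mug lies under the head.
- collar_mouth (a point): Centre of the top edge of the steel collar that takes the capsule from above, 177 mm above the counter. A ring 47.6 mm outside and 43 inside, 15 mm above the deck, with free space round it. Axes as the machine's. A weak sprung ejector inside bears the capsule, so that once let go its rim stands up to 5 mm above the collar's edge; the shut lever presses it down.
- lever_hinge (a point): Point on the lever's hinge axis (along the machine's y), mid-width, 185 mm up, 105 mm behind the collar. Axes as the machine's. From here runs the lever, a dark plate 72 mm wide, with a steel thumb paddle screwed on that sticks out beyond it: 50 mm wide, 86 to 163 mm from the hinge; push about 145 mm out. Its face is 22 mm above the lever's line through the hinge, but use has bent it: at 145 mm it lies up to 11 mm higher or lower.
- lever (a joint): Clamp lever's angle, rad. 0: open, its line pointing forward and up at 1.22 above level; grows as it is pushed down; 1.22: level, home on a hard stop over the collar. An over-centre spring resists more and more, at most 4 to 6 N on the paddle between 0.8 and 1.1, then less. The centre is near 1.20; only the last 3 mm of its travel lie beyond, where it pulls itself home. Let go before the centre it rises again.
- pod_mid (a point): Middle of the loose white coffee capsule, 19.5 mm above its foot, z along its axis towards the rim. It stands rim up on the counter: 39 mm high, 52 wide over its rim (the top 5 mm), below that a tapering cup 40 mm wide at the top and 32 at the foot; 20 to 40 g. Grip it across the rim; the cup goes into the collar, the rim over the collar's edge.
- pod_rim (a point): Centre of the underside of the capsule's rim, 34 mm above its foot.
- mug: Striped coffee mug, 84 mm wide and 95 mm high, on the drip tray under the head. Origin: centre of its underside.
- honey: Honey jar, 64 mm wide, 97 mm high, on the counter. Origin: centre of its underside.
- spoon: Steel teaspoon, 188 mm long, lying on the counter.
- salt: Salt shaker, 44 mm wide, 90 mm high, on the counter to the right of the machine. Origin: centre of its underside.
- pepper: Dark wooden pepper mill, 58 mm wide, 160 mm high, on the counter behind and left of the machine. Origin: centre of its underside.
Things that resemble listed ones, but are neither listed nor needed, are in the scene too. Of the things that look like the part that bears pod_mid, take the one that is nearest to the robot's base at the start.

How it is judged:
On the way, in this order (a step that is already met when the one before it is completed fails the run):
1. the capsule stands let go in the collar, rim up, with the lever still open (horizontal distance between pod_rim and collar_mouth below 0.004 m and angle between pod_mid's own z axis and vertical below 0.12 rad and z of pod_rim in the frame of collar_mouth below 0.009 m and value of joint lever below 0.5 rad and contact force between the fingers and pod below 0.1 N), for 0.2 s.
2. the lever is fully home with the capsule pressed down under it (value of joint lever above 1.2 rad and z of pod_rim in the frame of collar_mouth below 0.0025 m), for 0.2 s.
At the end, for the whole second after the job is handed in: The lever stays fully home (within 0.02 rad of its stop) on its own, and the capsule stands upright in the collar (within 4 mm of its centre, tilted less than 0.12 rad) with its rim pressed down to within 2.5 mm of the collar's edge (all of step 2 and horizontal distance between pod_rim and collar_mouth below 0.004 m and angle between pod_mid's own z axis and vertical below 0.12 rad and velocity of joint lever below 0.05 rad/s and z of pod_rim in the frame of collar_mouth above -0.003 m); the robot touches nothing.
It fails at once if the machine, its lever or collar is pushed with more than 15 N (contact force between the fingers and coffee_machine above 15 N).
It fails at once if the capsule is forced against the machine with more than 15 N (contact force between pod and coffee_machine above 15 N).
It fails at once if the mug is shifted by more than 15 mm or tipped (distance of mug from where it was at the start of the episode above 0.015 m or angle between mug's own z axis and vertical above 0.2 rad).
It fails at once if another thing on the counter is shifted by more than 30 mm (distance of any of honey, spoon, salt, pepper from where it was at the start of the episode above 0.03 m).
It also fails if it takes over 67 s, if anything falls off the work surface, if the arm or the gripper's body presses on something with over 40 N, if the wrist force passes 120 N, or if a joint passes its speed limit or range.

## Working session

There is one attempt and no reset: what is moved stays moved. The work goes in short steps, Python scripts to look and compute and a tool call to move; the robot and the scene stay as the last step left them, time stands still between calls to the robot, and variables do not carry over. Pictures are saved under pics/ and viewed, at most 10 in all, crops included, and the job is handed in when it is done.

Besides the shell and the picture viewer there is one more tool, called after "Request:" in YAML: its name, and indented under it one key for each argument. step_arm: Moves the arm, as the interface text tells. Its arguments: {"type":"object","properties":{"targets":{"type":"array","items":{"type":"array"}},"grip_force":{"type":"number"}},"required":["targets"]}

```bash
mkdir -p pics; cat > h.py <<'E'
import numpy as np, cv2
from scipy.spatial.transform import Rotation as Ro
from workcell import *
def ray(cam,row,col):
    c=calibration(cam);K,R,t=map(np.array,(c["camera_matrix"],c["R"],c["t"]))
    d=R.T@np.linalg.solve(K,[col,row,1.]);return -R.T@t,d
def atz(cam,row,col,z):
    o,d=ray(cam,row,col);return o+d*(z-o[2])/d[2]
def tri(a,b):
    (o1,d1),(o2,d2)=a,b
    s=np.linalg.lstsq(np.c_[d1,-d2],o2-o1,rcond=None)[0]
    p,q=o1+s[0]*d1,o2+s[1]*d2
    return (p+q)/2,np.linalg.norm(p-q)
def proj(cam,X):
    c=calibration(cam);K,R,t=map(np.array,(c["camera_matrix"],c["R"],c["t"]))
    p=K@(R@np.array(X)+t);return p[:2]/p[2]
E
python3 - <<'E'
from h import *
np.set_printoptions(precision=3,suppress=True)
s=read_state();print(s["tool_pos"],s["tcp_rot"],s["wrist_force"],s["width"])
for c in("top","side"):
    im=read_camera(c);cv2.imwrite(f"pics/{c}0.png",im[:,:,::-1])
    for q in("coffee_machine","collar_mouth","lever_hinge","pod_mid","pod_rim","mug","honey","salt","pepper","spoon"):
        r=tip_of(c,q)
        print(c,q,[(np.round(d["at"]),round(d["score"],2)) for d in r[:4]])
    o,_=ray(c,200,320);print("cam",o)
E
```

```text
[0.259 0.623 0.303] [-0.616 -3.08   0.003] [ 0.298 -0.245 -0.576] 0.9972049617837875
top coffee_machine [(array([198., 352.]), 0.69)]
top collar_mouth [(array([183., 337.]), 0.91), (array([196., 349.]), 0.63), (array([158., 220.]), 0.62), (array([163., 271.]), 0.38)]
top lever_hinge [(array([182., 384.]), 0.85)]
top pod_mid [(array([274., 399.]), 0.81), (array([195., 248.]), 0.67)]
top pod_rim [(array([253., 378.]), 0.8), (array([193., 249.]), 0.74), (array([276., 398.]), 0.64)]
top mug []
top honey [(array([156., 220.]), 0.68)]
top salt [(array([226., 411.]), 0.73)]
top pepper [(array([135., 294.]), 0.77)]
top spoon [(array([161., 273.]), 0.89)]
cam [ 0.373 -0.328  1.115]
side coffee_machine [(array([239., 356.]), 0.64)]
side collar_mouth [(array([188., 338.]), 0.66)]
side lever_hinge [(array([191., 381.]), 0.97)]
side pod_mid [(array([315., 389.]), 0.86), (array([290., 366.]), 0.85), (array([214., 258.]), 0.66)]
side pod_rim [(array([315., 389.]), 0.95), (array([210., 258.]), 0.76), (array([234., 338.]), 0.72), (array([287., 369.]), 0.59)]
side mug [(array([232., 335.]), 0.64)]
side honey [(array([189., 244.]), 0.68)]
side salt []
side pepper [(array([191., 318.]), 0.55), (array([190., 381.]), 0.54)]
side spoon [(array([200., 288.]), 0.47)]
cam [-0.24  -0.56   0.878]
```

View pics/top0.png

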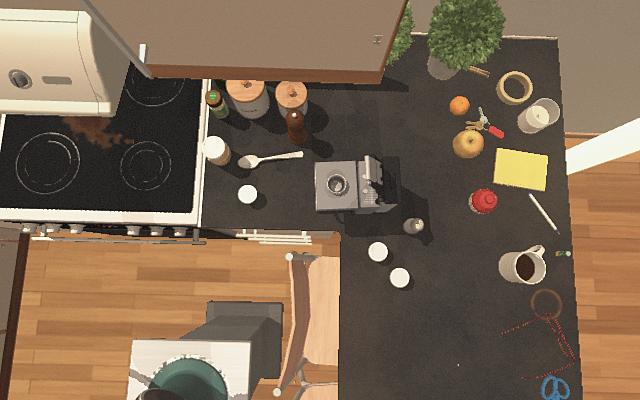

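View pics/side0.png

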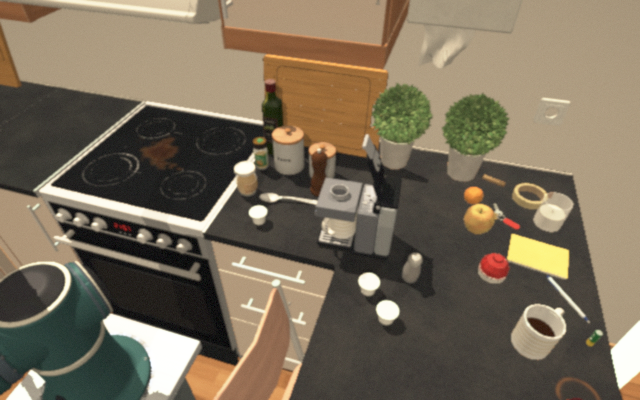

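```bash
python3 - <<'E'
from h import *
np.set_printoptions(precision=3,suppress=True)
for n,a,b,z in (("collar",(183,337),(188,338),.177),("hinge",(182,384),(191,381),.185),("pod1",(274,399),(315,389),.02),("pod2",(253,378),(290,366),.02),("pod3",(195,248),(214,258),.02),("honey",(156,220),(189,244),0)):
    print(n,atz("top",*a,z),atz("side",*b,z),*tri(ray("top",*a),ray("side",*b)))
print(atz("top",226,411,0),atz("top",135,294,0),atz("top",161,273,0))
E
```

```text
collar [ 0.56  -0.377  0.177] [ 0.561 -0.372  0.177] [ 0.558 -0.375  0.18 ] 0.004706702352205052
hinge [ 0.564 -0.49   0.185] [ 0.573 -0.481  0.185] [ 0.56  -0.485  0.197] 0.005948060466564129
pod1 [ 0.342 -0.56   0.02 ] [ 0.332 -0.564  0.02 ] [ 0.342 -0.564  0.005] 0.0006921140539284075
pod2 [ 0.398 -0.503  0.02 ] [ 0.386 -0.497  0.02 ] [ 0.397 -0.5    0.007] 0.008705179102445617
pod3 [ 0.55  -0.137  0.02 ] [ 0.555 -0.135  0.02 ] [ 0.549 -0.138  0.027] 0.0009926659581020669
honey [ 0.665 -0.046  0.   ] [ 0.667 -0.037  0.   ] [ 0.662 -0.044  0.007] 0.007631364349024967
[ 0.477 -0.599  0.   ] [ 0.735 -0.258  0.   ] [ 0.655 -0.2    0.   ]
```

The top picture shows the machine with its collar at about (337,184), the lever upright at about (372,180), and its front facing image-left (+y). White capsules stand at (248,194), (378,252) and (400,278). The side view agrees. The capsule nearest the base is at about (0.55,-0.137). I'll turn the fingers to close along world x and move above it.

Request:
step_arm:
  targets:
    - [[0, 0, 0.1175], [0, 0, 0], 85]
    - [[0, 0, 0.1175], [0, 0, 0], 85]
    - [[0, 0, 0.1175], [0, 0, 0], 85]
    - [[0, 0, 0.1175], [0, 0, 0], 85]
    - [[0, 0, 0.1175], [0, 0, 0], 85]

```text
time: 1.52
tool_pos: [0.2596, 0.6231, 0.3039]
tcp_rot: [-1.49, -2.766, 0.0]
wrist_force: [-0.2, 0.4, 0.1]
width: 0.998
grip_force: 0.0
```

Request:
step_arm:
  targets:
    - [[0, 0, 0.1175], [0, 0, 0], 85]
    - [[0, 0, 0.1175], [0, 0, 0], 85]
    - [[0, 0, 0.1175], [0, 0, 0], 85]
    - [[0, 0, 0.1175], [0, 0, 0], 85]
    - [[0, 0, 0.1175], [0, 0, 0], 85]

```text
time: 1.93
tool_pos: [0.2596, 0.6231, 0.3039]
tcp_rot: [-2.227, -2.216, 0.0]
wrist_force: [-0.2, -0.2, -0.1]
width: 0.996
grip_force: 0.0
```

Request:
step_arm:
  targets:
    - [[0, 0, 0], [-37, 12.5, 0], 85]
    - [[0, 0, 0], [-37, 12.5, 0], 85]
    - [[0, 0, 0], [-37, 12.5, 0], 85]
    - [[0, 0, 0], [-37, 12.5, 0], 85]
    - [[0, 0, 0], [-37, 12.5, 0], 85]

```text
time: 2.35
tool_pos: [0.3225, 0.4365, 0.3038]
tcp_rot: [2.219, 2.223, 0.0]
wrist_force: [0.6, 0.2, 0.2]
width: 0.996
grip_force: 0.0
```

Request:
step_arm:
  targets:
    - [[0, 0, 0], [-37, 12.5, 0], 85]
    - [[0, 0, 0], [-37, 12.5, 0], 85]
    - [[0, 0, 0], [-37, 12.5, 0], 85]
    - [[0, 0, 0], [-37, 12.5, 0], 85]
    - [[0, 0, 0], [-37, 12.5, 0], 85]

```text
time: 2.77
tool_pos: [0.3851, 0.2515, 0.3042]
tcp_rot: [2.219, 2.223, 0.001]
wrist_force: [1.6, -0.7, -0.4]
width: 0.996
grip_force: 0.0
```

Request:
step_arm:
  targets:
    - [[0, 0, 0], [-37, 12.5, 0], 85]
    - [[0, 0, 0], [-37, 12.5, 0], 85]
    - [[0, 0, 0], [-37, 12.5, 0], 85]
    - [[0, 0, 0], [-37, 12.5, 0], 85]
    - [[0, 0, 0], [-37, 12.5, 0], 85]

```text
time: 3.18
tool_pos: [0.4478, 0.0664, 0.3044]
tcp_rot: [2.22, 2.222, 0.002]
wrist_force: [-0.1, 0.2, -0.7]
width: 0.996
grip_force: 0.0
```

Request:
step_arm:
  targets:
    - [[0, 0, 0], [-37, 12.5, 0], 85]
    - [[0, 0, 0], [-37, 12.5, 0], 85]
    - [[0, 0, 0], [-37, 12.5, 0], 85]
    - [[0, 0, 0], [0, 0, 0], 85]
    - [[0, 0, 0], [0, 0, 0], 85]

```text
time: 3.6
tool_pos: [0.4856, -0.0446, 0.304]
tcp_rot: [-2.225, -2.218, -0.0]
wrist_force: [0.2, 0.5, 0.0]
width: 0.994
grip_force: 0.0
```

```bash
python3 - <<'E'
from h import *
np.set_printoptions(precision=3,suppress=True)
s=read_state();print(s["time"],s["tool_pos"],s["tcp_rot"],s["q"],s["wrist_force"])
R=Ro.from_rotvec(s["tcp_rot"]).as_matrix();print(R)
im=read_camera("wrist");cv2.imwrite("pics/w0.png",im[:,:,::-1])
o,d=ray("wrist",200,320);print("cam",o,d, "cam in tool",R.T@(o-s["tool_pos"]))
for q,z in(("pod_mid",.0195),("pod_rim",.034),("collar_mouth",.177),("lever_hinge",.185)):
  for d in tip_of("wrist",q)[:3]:
    print(q,np.round(d["at"]),round(d["score"],2),atz("wrist",*d["at"],z))
for d in cut_out("wrist","pod_mid")[:3]:
    print(d["extent"],d["score"]); l,t,r,b=d["extent"]; print(atz("wrist",(t+b)/2,(l+r)/2,.037))
E
```

```text
3.6 [ 0.486 -0.045  0.304] [-2.225 -2.218 -0.   ] [-0.143 -0.096  1.992  0.     1.245 -0.139] [0.206 0.49  0.044]
[[ 0.003  1.    -0.   ]
 [ 1.    -0.003  0.   ]
 [ 0.    -0.    -1.   ]]
cam [0.486 0.031 0.374] [ 0.012 -0.281 -0.96 ] cam in tool [ 0.076 -0.    -0.07 ]
pod_mid [249. 367.] 0.93 [ 0.549 -0.135  0.02 ]
pod_rim [251. 372.] 0.65 [ 0.552 -0.13   0.034]
collar_mouth [250. 372.] 0.18 [ 0.524 -0.061  0.177]
[347.8, 230.3, 390.3, 275.0] 0.75
[ 0.549 -0.131  0.037]
```

View pics/w0.png

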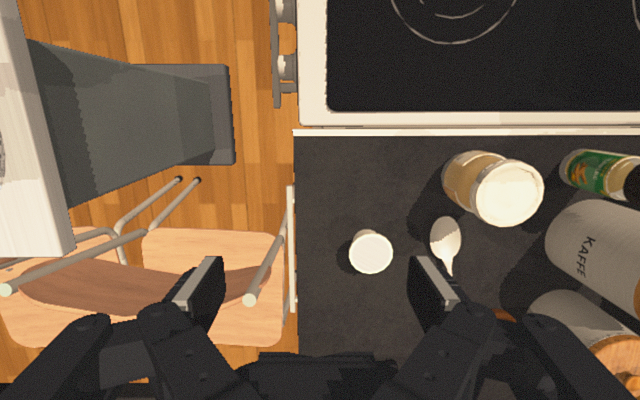

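Wrist view: the capsule's rim is centred at about (370,248). The spoon bowl is at (445,237), clear of the finger, and the camera sits on the side away from the lever. I'll descend.

Request:
step_arm:
  targets:
    - [[0, 0, 0], [-30, 21.2, 10], 85]
    - [[0, 0, 0], [-30, 21.2, 20], 80]
    - [[0, 0, 0], [-28, 21, 28], 74]
    - [[0, 0, 0], [0, 0, 35], 74]
    - [[0, 0, 0], [0, 0, 35], 74]

```text
time: 4.32
tool_pos: [0.5492, -0.1291, 0.178]
tcp_rot: [2.218, 2.22, 0.003]
wrist_force: [-0.3, 0.9, -0.4]
width: 0.864
grip_force: 0.0
```

```bash
python3 - <<'E'
from h import *
np.set_printoptions(precision=4,suppress=True)
try: print(nose_length())
except Exception: print(nose_length)
s=read_state();print(s["time"],s["tool_pos"],s["tcp_rot"],s["width"])
im=read_camera("wrist");cv2.imwrite("pics/w1.png",im[:,:,::-1])
for q,z in(("pod_mid",.0195),("pod_rim",.034)):
  for d in tip_of("wrist",q)[:2]:
    print(q,np.round(d["at"]),round(d["score"],2),atz("wrist",*d["at"],z))
for d in cut_out("wrist","pod_mid")[:2]:
    m=d["region"];print(d["extent"],d["score"]);l,t,r,b=d["extent"]
    row=int(m.sum(1).argmax());print("widest row",row,atz("wrist",row,(l+r)/2,.037),atz("wrist",t,(l+r)/2,.039))
E
```

```text
0.0726
4.3167 [ 0.5492 -0.1291  0.178 ] [2.2179 2.2202 0.0028] 0.8644172984806238
pod_mid [215. 317.] 0.71 [ 0.5418 -0.1286  0.0195]
pod_rim [222. 316.] 0.8 [ 0.5442 -0.1305  0.034 ]
```

View pics/w1.png

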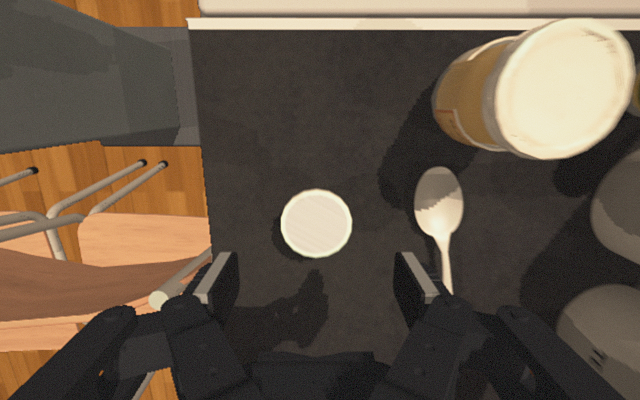

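The rim disc is centred at (316,223), which puts the capsule at about x 0.544, y -0.130. The spoon bowl, at (440,200), is clear.

Request:
step_arm:
  targets:
    - [[0, 0, 0], [0, -4.5, 0], 74]
    - [[0, 0, 0], [0, 0, 35], 74]
    - [[0, 0, 0], [0, 0, 30], 74]
    - [[0, 0, 0], [0, 0, 14], 74]
    - [[0, 0, 0], [0, 0, 0], 74]

```text
time: 4.93
tool_pos: [0.5416, -0.1278, 0.0982]
tcp_rot: [-2.218, -2.222, 0.002]
wrist_force: [-0.5, 0.7, 0.0]
width: 0.868
grip_force: 0.0
```

```bash
python3 - <<'E'
from h import *
np.set_printoptions(precision=4,suppress=True)
s=read_state();print(s["time"],s["tool_pos"],s["tcp_rot"],s["width"],s["wrist_force"])
im=read_camera("wrist");cv2.imwrite("pics/w2.png",im[:,:,::-1])
print(proj("wrist",[.544,-.130,.039]))
R=Ro.from_rotvec(s["tcp_rot"]).as_matrix()
for d in tip_of("wrist","pod_rim")[:2]: print(np.round(d["at"]),d["score"],atz("wrist",*d["at"],.034))
for d in look_for("wrist","pod_mid")[:2]: print(d["extent"],d["score"])
E
```

```text
4.9333 [ 0.5416 -0.1278  0.0982] [-2.2179 -2.2221  0.0018] 0.8684539052346819 [-0.5353  0.6693  0.013 ]
[317.4267 276.6194]
[283. 334.] 0.9 [ 0.5536 -0.1378  0.034 ]
[279.1, 229.9, 386.4, 334.9] 0.65
```

View pics/w2.png

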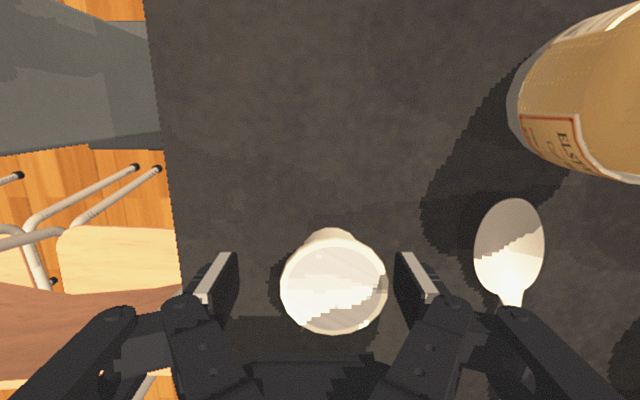

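The rim disc is centred at (334,286) and the pads' midpoint is near (317,285). The capsule therefore lies about 8 mm further in +x and about 6 mm in -y, so I'll centre on it and hold still for a check.

Request:
step_arm:
  targets:
    - [[0, 0, 0], [-6, 8, 0], 74]
    - [[0, 0, 0], [0, 0, 0], 74]
    - [[0, 0, 0], [0, 0, 0], 74]

```text
time: 5.33
tool_pos: [0.5527, -0.1353, 0.101]
tcp_rot: [2.218, 2.22, 0.003]
wrist_force: [-0.7, -0.1, 0.5]
width: 0.866
grip_force: 0.0
```

```bash
python3 - <<'E'
from h import *
np.set_printoptions(precision=4,suppress=True)
s=read_state();print(s["time"],s["tool_pos"],s["tcp_rot"],s["width"],s["wrist_force"],s["joint_vel"])
im=read_camera("wrist")
R=Ro.from_rotvec(s["tcp_rot"]).as_matrix()
for d in look_for("wrist","pod_mid")[:2]:
    l,t,r,b=d["extent"];print(d["extent"],d["score"],atz("wrist",b,(l+r)/2,.039)+[0,.026,0])
g=cv2.cvtColor(im,cv2.COLOR_RGB2GRAY)
m=(g>150).astype(np.uint8);m[:, :245]=0;m[:,395:]=0
n,lab,st,ce=cv2.connectedComponentsWithStats(m);i=1+st[1:,4].argmax();print(st[i],ce[i])
l,t,w,h,_=st[i]; print(atz("wrist",t+h,l+w/2,.039)+[0,.026,0])
E
```

```text
5.3333 [ 0.5527 -0.1353  0.101 ] [2.2181 2.2197 0.003 ] 0.8656171241459127 [-0.678  -0.0749  0.5448] [0.0022 0.0027 0.0254 0.002  0.0052 0.0033]
[254.1, 215.8, 364.2, 315.7] 0.89 [ 0.5485 -0.1322  0.039 ]
[ 256  213  108  106 8693] [309.4314 266.9131]
[ 0.549  -0.1341  0.039 ]
```

Request:
step_arm:
  targets:
    - [[0, 0, 0], [2, -4, 0], 74]
    - [[0, 0, 0], [0, 0, 0], 60]
    - [[0, 0, 0], [0, 0, 0], 48]
    - [[0, 0, 0], [0, 0, 0], 48]
    - [[0, 0, 0], [0, 0, 0], 48]
  grip_force: 20

```text
time: 5.85
tool_pos: [0.5465, -0.1324, 0.099]
tcp_rot: [-2.22, -2.222, 0.0]
wrist_force: [-1.4, 0.7, 1.7]
width: 0.58
grip_force: 20.7
```

Request:
step_arm:
  targets:
    - [[0, 0, 0], [0, 0, 0], 46]
    - [[0, 0, 0], [0, 0, 0], 46]
    - [[0, 0, 0], [0, 0, -20], 46]
    - [[0, 0, 0], [0, 0, -40], 46]
    - [[0, 0, 0], [0, 0, -40], 46]

```text
time: 6.27
tool_pos: [0.545, -0.1321, 0.1975]
tcp_rot: [-2.217, -2.219, 0.004]
wrist_force: [1.3, -1.8, -0.1]
width: 0.578
grip_force: 21.1
```

Request:
step_arm:
  targets:
    - [[0, 0, 0], [0, 0, -40], 46]
    - [[0, 0, 0], [0, 0, -40], 46]
    - [[0, 0, 0], [0, 0, -20], 46]
    - [[0, 0, 0], [0, 0, 0], 46]

```text
time: 6.6
tool_pos: [0.5499, -0.1335, 0.3062]
tcp_rot: [2.212, 2.215, 0.01]
wrist_force: [1.1, 0.3, 0.9]
width: 0.578
grip_force: 21.1
```

```bash
python3 - <<'E'
from h import *
np.set_printoptions(precision=4,suppress=True)
s=read_state();print(s["time"],s["tool_pos"],s["tcp_rot"],s["width"],s["grip_force"],s["q"])
im=read_camera("wrist");cv2.imwrite("pics/w3.png",im[:,:,::-1])
for d in look_for("wrist","pod_mid")[:2]: print(d["extent"],d["score"])
for d in tip_of("wrist","pod_rim")[:2]: print(np.round(d["at"]),d["score"])
for d in tip_of("wrist","pod_mid")[:2]: print(np.round(d["at"]),d["score"])
R=Ro.from_rotvec(s["tcp_rot"]).as_matrix();T=np.array(s["tool_pos"])
for z in (54,58,63): print(z,proj("wrist",T+R@[0,0,z/1e3]))
E
```

```text
6.6 [ 0.5499 -0.1335  0.3062] [2.2124 2.2146 0.0096] 0.5775883546572557 21.063386499881744 [-0.2822  0.05    1.8452 -0.      1.2335 -0.2831]
[262.4, 223.1, 369.5, 328.4] 0.93
[275. 317.] 0.57
[260. 314.] 0.89
[277. 316.] 0.5
54 [326.5408 295.7843]
58 [326.3797 290.5257]
63 [326.1906 284.3557]
```

View pics/w3.png

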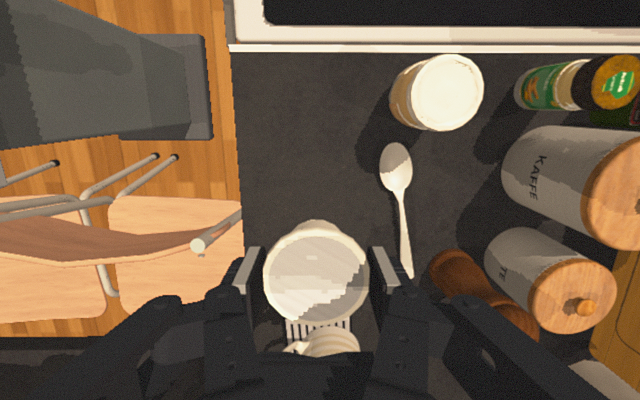

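```bash
cat >> h.py <<'E'
def camtool():
    s=read_state();c=calibration("wrist");T=Ro.from_rotvec(s["tcp_rot"]).as_matrix()
    R,t=np.array(c["R"]),np.array(c["t"])
    return np.array(c["camera_matrix"]),R@T,R@np.array(s["tool_pos"])+t
def ptool(K,R,t,P):
    p=(R@np.atleast_2d(P).T).T+t;p=p@K.T;return p[:,:2]/p[:,2:]
E
python3 - <<'E'
from h import *
from scipy.optimize import least_squares
np.set_printoptions(precision=4,suppress=True)
K,R,t=camtool();print(K,R,-R.T@t)
im=read_camera("wrist")
K,R,t=camtool();print(R[1:],-R.T@t)
a=np.linspace(0,2*np.pi,72)
# symmetric ideal mount
R=np.array([[0,1,0],[-np.cos(.285),0,-np.sin(.285)],[-np.sin(.285),0,np.cos(.285)]]);print(np.linalg.det(R))
if np.linalg.det(R)<0:R[0]*=-1
t=-R@[.076,0,-.070]
ob=np.array([264,368.5,325.5]) # left,right,bottom of rim top
def f(p):
    q=ptool(K,R,t,np.c_[p[0]+.026*np.cos(a),p[1]+.026*np.sin(a),0*a+p[2]])
    return [q[:,0].min()-ob[0],q[:,0].max()-ob[1],q[:,1].max()-ob[2]]
r=least_squares(f,[0,0,.06]);print(r.x,r.fun)
q=ptool(K,R,t,np.c_[r.x[0]+.026*np.cos(a),r.x[1]+.026*np.sin(a),0*a+r.x[2]]);print(q.min(0),q.max(0))
E
```

```text
[[312.4708   0.     315.8309]
 [  0.     312.4708 202.1595]
 [  0.       0.       1.    ]] [[-0.0004  1.      0.0002]
 [-0.9575 -0.0004 -0.2885]
 [-0.2885 -0.0003  0.9575]] [ 0.0745  0.0004 -0.0703]
[[-0.9575 -0.0003 -0.2885]
 [-0.2885 -0.0002  0.9575]] [ 0.0745  0.0004 -0.0703]
0.9999999999999999
[-0.0056  0.0002  0.0683] [-0.  0.  0.]
[264.     232.5725] [368.5 325.5]
```

The capsule is held level between the pads, rim at (316,275). The mug and tray show below at (322,345). I'll move to the side of the machine to measure the collar from close up.

Request:
step_arm:
  targets:
    - [[0, 0, 0], [-30, -26, 0], 46]
    - [[0, 0, 0], [-36, -20, 0], 46]
    - [[0, 0, 0], [-36, -18, 0], 46]
    - [[0, 0, 0], [-36, -18, 0], 46]
    - [[0, 0, 0], [-36, -18, 0], 46]

```text
time: 7.27
tool_pos: [0.4451, -0.3073, 0.2966]
tcp_rot: [-2.217, -2.221, 0.001]
wrist_force: [1.0, -0.1, -0.5]
width: 0.579
grip_force: 21.1
```

Request:
step_arm:
  targets:
    - [[0, 0, 0], [-36, -10, 0], 46]
    - [[0, 0, 0], [0, 0, 0], 46]
    - [[0, 0, 0], [0, 0, 0], 46]
    - [[0, 0, 0], [0, 0, 0], 46]

```text
time: 7.6
tool_pos: [0.4363, -0.3421, 0.297]
tcp_rot: [-2.219, -2.219, -0.001]
wrist_force: [-0.4, -0.9, -0.1]
width: 0.579
grip_force: 21.1
```

```bash
python3 - <<'E'
from h import *
np.set_printoptions(precision=4,suppress=True)
s=read_state();print(s["time"],s["tool_pos"],s["tcp_rot"],s["wrist_force"])
im=read_camera("wrist");cv2.imwrite("pics/w4.png",im[:,:,::-1])
for q,z in(("collar_mouth",.177),("lever_hinge",.185),("pod_rim",.2)):
  for d in tip_of("wrist",q)[:2]: print(q,np.round(d["at"],1),round(d["score"],2),atz("wrist",*d["at"],z))
for d in look_for("wrist","collar_mouth")[:2]: print(d)
for d in look_for("wrist","pod_mid")[:2]: print(d)
E
```

```text
7.6 [ 0.4363 -0.3421  0.297 ] [-2.2189 -2.2187 -0.0006] [-0.3984 -0.9227 -0.0946]
collar_mouth [270.2 492.8] 0.64 [ 0.558  -0.3724  0.177 ]
collar_mouth [262.2 315.9] 0.53 [ 0.4373 -0.3667  0.177 ]
pod_rim [275.  315.8] 0.65 [ 0.4377 -0.3637  0.2   ]
pod_rim [302.5 286.4] 0.44 [ 0.4194 -0.383   0.2   ]
{'extent': [368.7, 157.0, 577.6, 400.0], 'score': 0.83}
{'extent': [261.2, 222.0, 368.5, 326.8], 'score': 0.97}
{'extent': [265.0, 308.0, 292.6, 324.2], 'score': 0.53}
```

View pics/w4.png

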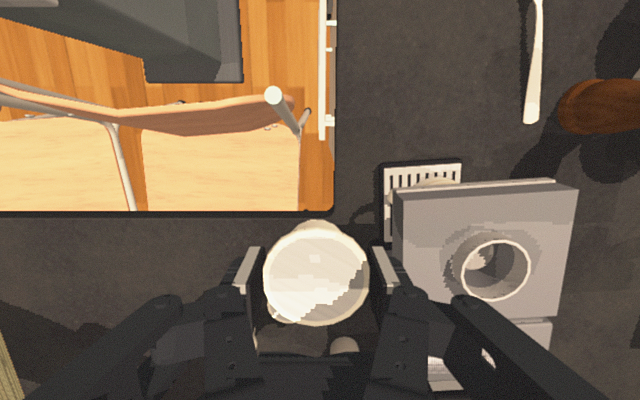

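The collar's ring is centred at (495,270) and the held rim at (316,275). I'll fit both circles for the relative displacement.

```bash
python3 - <<'E'
from h import *
from scipy.optimize import least_squares
np.set_printoptions(precision=4,suppress=True)
im=cv2.imread("pics/w4.png");g=cv2.GaussianBlur(cv2.cvtColor(im,cv2.COLOR_BGR2GRAY),(0,0),.8).astype(float)
K,R,t=camtool();print(-R.T@t,R[1:])
def edges(c,r0,r1,angs,sign):
    out=[]
    for a in angs:
        rr=np.arange(r0,r1,.25);x=(c[0]+rr*np.cos(a)).astype(np.float32);y=(c[1]+rr*np.sin(a)).astype(np.float32)
        v=cv2.remap(g.astype(np.float32),x[None],y[None],cv2.INTER_LINEAR)[0];d=np.gradient(v)*sign
        i=d.argmax();out.append((x[i],y[i]))
    return np.array(out)
def fit(E,rad,p0,fz=None):
    def f(p):
        z=fz if fz else p[2]
        # back-project pixels to plane z in tool frame
        d=np.c_[E,np.ones(len(E))]@np.linalg.inv(K).T@R;o=-R.T@t
        P=o+d*((z-o[2])/d[:,2])[:,None]
        return np.hypot(P[:,0]-p[0],P[:,1]-p[1])-rad
    r=least_squares(f,p0,loss="soft_l1",f_scale=.0005);return r.x,np.abs(f(r.x)).mean()*1e3
deg=np.pi/180
E=edges((316,275),40,62,np.r_[-20:16:4,60:121:4,164:201:4]*deg,-1)
print(np.round(E[::3]))
print("pod",fit(E,.026,[0,0,.06]))
for z in(.058,.062,.066):print(z,fit(E,.026,[0,0,z],z))
E=edges((495,270),24,42,np.r_[-90:91:6]*deg,-1);print(np.round(E[::4]))
print("collar out",fit(E,.0238,[0,.12,.12]))
z=.297-.177
print("fixed z",fit(E,.0238,[0,.12,z],z))
E=edges((495,270),20,38,np.r_[-30:200:8]*deg,1);print("collar in",fit(E,.0215,[0,.12,z],z),fit(E,.0215,[0,.12,z]))
E
```

```text
[ 0.0745  0.0004 -0.0703] [[-0.9575 -0.0004 -0.2884]
 [-0.2884 -0.0003  0.9575]]
[[366. 257.]
 [369. 267.]
 [368. 279.]
 [342. 320.]
 [332. 324.]
 [321. 325.]
 [311. 325.]
 [300. 324.]
 [288. 323.]
 [263. 283.]
 [263. 271.]
 [265. 260.]]
pod (array([-0.0047,  0.0003,  0.0628]), np.float64(0.28039324931175114))
0.058 (array([-0.001 ,  0.0003,  0.058 ]), np.float64(0.7321471658690913))
0.062 (array([-0.0041,  0.0004,  0.062 ]), np.float64(0.2895656797040337))
0.066 (array([-0.0072,  0.0002,  0.066 ]), np.float64(0.5089397516946025))
[[495. 240.]
 [508. 240.]
 [521. 246.]
 [530. 259.]
 [530. 274.]
 [522. 286.]
 [513. 294.]
 [501. 299.]]
collar out (array([-0.0327,  0.1231,  0.1209]), np.float64(0.35365947717859203))
fixed z (array([-0.0322,  0.1223,  0.12  ]), np.float64(0.36712640171750144))
collar in (array([-0.0317,  0.1226,  0.12  ]), np.float64(0.21959639146062704)) (array([ 0.0542,  0.0074, -0.0703]), np.float64(1.097290362021495e-11))
```

Request:
step_arm:
  targets:
    - [[0, 0, 0], [-6.8, 32.2, 0], 46]
    - [[0, 0, 0], [-7, 30, 0], 46]
    - [[0, 0, 0], [-7, 30, 0], 46]
    - [[0, 0, 0], [-7, 30, 0], 46]
    - [[0, 0, 0], [0, 0, 0], 46]

```text
time: 8.32
tool_pos: [0.564, -0.3702, 0.2983]
tcp_rot: [2.216, 2.224, 0.003]
wrist_force: [-0.3, -0.4, -1.4]
width: 0.578
grip_force: 21.1
```

Request:
step_arm:
  targets:
    - [[0, 0, 0], [0, 0, 0], 46]
    - [[0, 0, 0], [0, 0, 8], 46]
    - [[0, 0, 0], [0, 0, 8], 46]
    - [[0, 0, 0], [0, 0, 0], 46]
    - [[0, 0, 0], [0, 0, 0], 46]

```text
time: 8.73
tool_pos: [0.5577, -0.3698, 0.2817]
tcp_rot: [-2.219, -2.22, 0.001]
wrist_force: [-0.5, -0.1, -0.5]
width: 0.58
grip_force: 21.1
```

```bash
python3 - <<'E'
from h import *
np.set_printoptions(precision=4,suppress=True)
s=read_state();print(s["time"],s["tool_pos"],s["tcp_rot"],s["wrist_force"])
a=read_camera("top")[130:230,270:450];b=read_camera("side")[130:270,270:450]
o=np.vstack([cv2.resize(a,None,fx=3,fy=2.6,interpolation=2),cv2.resize(b,None,fx=3,fy=2.4,interpolation=2)]);cv2.imwrite("pics/c5.png",o[:,:,::-1]);print(o.shape)
E
```

```text
8.7333 [ 0.5577 -0.3698  0.2817] [-2.2191 -2.2203  0.0007] [-0.4636 -0.0851 -0.4643]
(596, 540, 3)
```

View pics/c5.png

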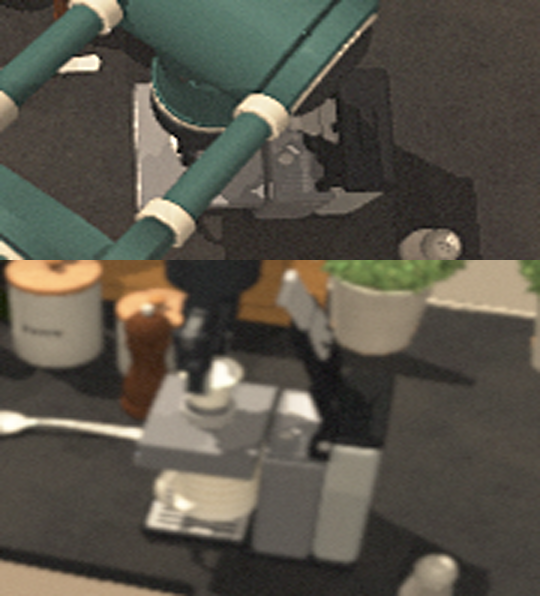

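The side crop shows the capsule at (222,375) directly over the collar ring at (210,405). The lever at (310,320) is well clear of the gripper. I'll lower gently and watch the force.

Request:
step_arm:
  targets:
    - [[0, 0, 0], [0, 0, 4], 46]
    - [[0, 0, 0], [0, 0, 3], 46]
    - [[0, 0, 0], [0, 0, 3], 46]
    - [[0, 0, 0], [0, 0, 3], 46]
    - [[0, 0, 0], [0, 0, 0], 46]

```text
time: 9.25
tool_pos: [0.5588, -0.3701, 0.2688]
tcp_rot: [-2.219, -2.221, 0.0]
wrist_force: [-1.0, 0.7, -0.1]
width: 0.577
grip_force: 21.1
```

Request:
step_arm:
  targets:
    - [[0, 0, 0], [0, 0, 2], 46]
    - [[0, 0, 0], [0, 0, 2], 46]
    - [[0, 0, 0], [0, 0, 2], 46]
    - [[0, 0, 0], [0, 0, 0], 46]

```text
time: 9.58
tool_pos: [0.559, -0.3702, 0.2633]
tcp_rot: [-2.22, -2.222, 0.0]
wrist_force: [-0.5, -0.0, -0.3]
width: 0.58
grip_force: 21.1
```

Request:
step_arm:
  targets:
    - [[0, 0, 0], [0, 0, 2], 46]
    - [[0, 0, 0], [0, 0, 2], 46]
    - [[0, 0, 0], [0, 0, 1], 46]
    - [[0, 0, 0], [0, 0, 0], 46]

```text
time: 9.92
tool_pos: [0.559, -0.3702, 0.2585]
tcp_rot: [-2.22, -2.222, 0.0]
wrist_force: [-0.1, -0.3, -0.2]
width: 0.58
grip_force: 21.1
```

Request:
step_arm:
  targets:
    - [[0, 0, 0], [0, 0, 1], 46]
    - [[0, 0, 0], [0, 0, 1], 46]
    - [[0, 0, 0], [0, 0, 1], 46]
    - [[0, 0, 0], [0, 0, 0], 46]

```text
time: 10.25
tool_pos: [0.559, -0.3703, 0.2556]
tcp_rot: [-2.22, -2.222, 0.0]
wrist_force: [-0.6, -0.5, 0.4]
width: 0.582
grip_force: 21.1
```

Request:
step_arm:
  targets:
    - [[0, 0, 0], [0, 0, 1], 46]
    - [[0, 0, 0], [0, 0, 1], 46]
    - [[0, 0, 0], [0, 0, 1], 46]
    - [[0, 0, 0], [0, 0, 0], 46]

```text
time: 10.58
tool_pos: [0.559, -0.3703, 0.2526]
tcp_rot: [-2.22, -2.222, 0.0]
wrist_force: [-0.2, -0.7, -1.4]
width: 0.579
grip_force: 21.1
```

Request:
step_arm:
  targets:
    - [[0, 0, 0], [0, 0, 1], 46]
    - [[0, 0, 0], [0, 0, 1], 46]
    - [[0, 0, 0], [0, 0, 0], 46]
    - [[0, 0, 0], [0, 0, 0], 46]

```text
time: 10.92
tool_pos: [0.5591, -0.3703, 0.2508]
tcp_rot: [-2.22, -2.222, 0.0]
wrist_force: [-0.2, 0.4, -0.3]
width: 0.579
grip_force: 21.1
```

Request:
step_arm:
  targets:
    - [[0, 0, 0], [0, 0, 1], 46]
    - [[0, 0, 0], [0, 0, 1], 46]
    - [[0, 0, 0], [0, 0, 0], 46]
    - [[0, 0, 0], [0, 0, 0], 46]

```text
time: 11.25
tool_pos: [0.5591, -0.3703, 0.2488]
tcp_rot: [-2.22, -2.222, 0.0]
wrist_force: [0.2, 0.4, -0.4]
width: 0.583
grip_force: 21.1
```

Request:
step_arm:
  targets:
    - [[0, 0, 0], [0, 0, 0], 56]
    - [[0, 0, 0], [0, 0, 0], 64]
    - [[0, 0, 0], [0, 0, 0], 74]
    - [[0, 0, 0], [0, 0, 0], 74]
    - [[0, 0, 0], [0, 0, 0], 74]

```text
time: 11.67
tool_pos: [0.5592, -0.3704, 0.249]
tcp_rot: [2.22, 2.222, -0.0]
wrist_force: [-0.5, -0.1, -0.3]
width: 0.868
grip_force: 0.0
```

```bash
python3 - <<'E'
from h import *
np.set_printoptions(precision=4,suppress=True)
s=read_state();print(s["time"],s["tool_pos"],s["tcp_rot"],s["wrist_force"])
im=read_camera("wrist");b=read_camera("side")[130:270,270:450]
o=np.vstack([im[180:400,140:500],cv2.resize(b,(360,280),interpolation=2)]);cv2.imwrite("pics/c6.png",o[:,:,::-1])
E
```

```text
11.6667 [ 0.5592 -0.3704  0.249 ] [ 2.2203  2.2225 -0.    ] [-0.4753 -0.1273 -0.3205]
```

View pics/c6.png

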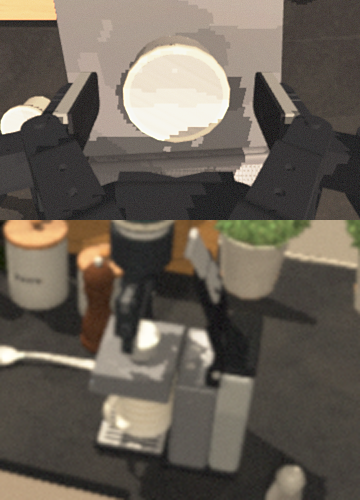

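The capsule sits in the collar, rim centred at (175,95) in the crop, with both pads clear of it. The lever is still upright. I'll rise, move behind the lever and close the fingers.

Request:
step_arm:
  targets:
    - [[0, 0, 0], [0, 0, -10], 74]
    - [[0, 0, 0], [0, 0, -30], 74]
    - [[0, 0, 0], [0, 0, -40], 74]
    - [[0, 0, 0], [0, 0, -40], 74]
    - [[0, 0, 0], [0, 0, -40], 74]

```text
time: 12.18
tool_pos: [0.5588, -0.3701, 0.4112]
tcp_rot: [-2.22, -2.222, 0.0]
wrist_force: [1.0, 0.0, 1.0]
width: 0.869
grip_force: 0.0
```

Request:
step_arm:
  targets:
    - [[0, 0, 0], [0, 0, -40], 40]
    - [[0, 0, 0], [0, 0, -10], 0]
    - [[0, 0, 0], [0, 0, 0], 0]
    - [[0, 0, 0], [-30, 0, 0], 0]
    - [[0, 0, 0], [-35, 0, 0], 0]

```text
time: 12.6
tool_pos: [0.5596, -0.4338, 0.4596]
tcp_rot: [2.216, 2.226, 0.001]
wrist_force: [0.4, -0.7, -0.0]
width: 0.154
grip_force: 0.0
```

Request:
step_arm:
  targets:
    - [[0, 0, 0], [-35, 0, 0], 0]
    - [[0, 0, 0], [-30, 0, 0], 0]
    - [[0, 0, 0], [0, 0, 0], 0]
    - [[0, 0, 0], [0, 0, 0], 0]
    - [[0, 0, 0], [0, 0, 0], 0]

```text
time: 13.02
tool_pos: [0.5591, -0.4999, 0.4572]
tcp_rot: [-2.219, -2.22, -0.001]
wrist_force: [-0.3, -0.2, 0.3]
width: 0.006
grip_force: 0.0
```

```bash
python3 - <<'E'
from h import *
np.set_printoptions(precision=4,suppress=True)
try: print(nose_length())
except Exception: print(nose_length)
s=read_state();print(s["time"],s["tool_pos"],s["tcp_rot"],s["wrist_force"],s["q"])
im=read_camera("wrist");cv2.imwrite("pics/w7.png",im[:,:,::-1])
for q,z in(("collar_mouth",.177),("pod_rim",.182),("lever_hinge",.185)):
  for d in tip_of("wrist",q)[:2]: print(q,np.round(d["at"],1),round(d["score"],2),atz("wrist",*d["at"],z))
print([proj("wrist",p) for p in ([.56,-.451,.329],[.56,-.375,.177])])
E
```

```text
0.0726
13.0167 [ 0.5591 -0.4999  0.4572] [-2.2186 -2.2201 -0.0009] [-0.2567 -0.243   0.2907] [-0.763   0.368   1.1953  0.0006  1.5812 -0.7637]
collar_mouth [ 58.5 310.9] 0.35 [ 0.5544 -0.3753  0.177 ]
pod_rim [155.2 217.4] 0.87 [ 0.4505 -0.4748  0.182 ]
pod_rim [194.3 181.1] 0.84 [ 0.4047 -0.5199  0.182 ]
lever_hinge [158.1 323.1] 0.79 [ 0.5681 -0.4775  0.185 ]
[array([315.9332, 151.312 ]), array([316.0028,  58.0773])]
```

View pics/w7.png

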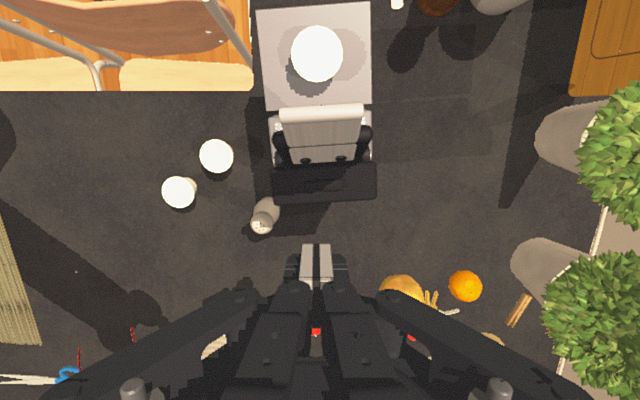

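From above and behind the lever: the steel paddle's top edge is at rows 104–122, columns 278–364, its lower end is at row 162, and the capsule is in the collar at (317,54). The top edge lies about 12 mm forward of nominal, so the paddle is bent low (face about 11 mm above the lever's line). I'll go down behind it and feel for contact.

Request:
step_arm:
  targets:
    - [[0, 0, 0], [0, 2, 21], 0]
    - [[0, 0, 0], [0, 0, 25], 0]
    - [[0, 0, 0], [0, 0, 15], 0]
    - [[0, 0, 0], [15, 0, 0], 0]
    - [[0, 0, 0], [15, 0, 0], 0]

```text
time: 13.63
tool_pos: [0.5608, -0.4691, 0.3955]
tcp_rot: [-2.218, -2.22, 0.0]
wrist_force: [-0.5, 0.9, 0.7]
width: 0.001
grip_force: 0.0
```

Request:
step_arm:
  targets:
    - [[0, 0, 0], [4, 0, 0], 0]
    - [[0, 0, 0], [4, 0, 0], 0]
    - [[0, 0, 0], [0, 0, 0], 0]
    - [[0, 0, 0], [0, 0, 0], 0]

```text
time: 13.97
tool_pos: [0.5615, -0.4624, 0.3989]
tcp_rot: [2.219, 2.222, -0.0]
wrist_force: [1.0, 0.1, -0.6]
width: 0.002
grip_force: 0.0
```

Request:
step_arm:
  targets:
    - [[0, 0, 0], [4, 0, 0], 0]
    - [[0, 0, 0], [4, 0, 0], 0]
    - [[0, 0, 0], [3, 0, 0], 0]
    - [[0, 0, 0], [0, 0, 0], 0]
    - [[0, 0, 0], [0, 0, 0], 0]

```text
time: 14.38
tool_pos: [0.5613, -0.4513, 0.3979]
tcp_rot: [2.22, 2.223, -0.0]
wrist_force: [-0.2, -0.6, 0.2]
width: 0.002
grip_force: 0.0
```

```bash
python3 - <<'E'
from h import *
np.set_printoptions(precision=4,suppress=True)
s=read_state();print(s["time"],s["tool_pos"],s["tcp_rot"],s["wrist_force"],s["torque"])
E
```

```text
14.3833 [ 0.5613 -0.4513  0.3979] [ 2.2201  2.2227 -0.0002] [-0.165  -0.6058  0.1911] [-0.0321  0.0612 -0.0204]
```

Request:
step_arm:
  targets:
    - [[0, 0, 0], [7, 0, 2.2], 0]
    - [[0, 0, 0], [6.9, 0, 2.5], 0]
    - [[0, 0, 0], [6.8, 0, 2.8], 0]
    - [[0, 0, 0], [6.5, 0, 3.2], 0]
    - [[0, 0, 0], [0, 0, 0], 0]

```text
time: 14.8
tool_pos: [0.5611, -0.4223, 0.3864]
tcp_rot: [-2.218, -2.223, -0.001]
wrist_force: [-0.0, 1.0, -0.4]
width: 0.002
grip_force: 0.0
```

Request:
step_arm:
  targets:
    - [[0, 0, 0], [6.4, 0, 3.5], 0]
    - [[0, 0, 0], [6.1, 0, 3.7], 0]
    - [[0, 0, 0], [6, 0, 4.2], 0]
    - [[0, 0, 0], [5.7, 0, 4.4], 0]
    - [[0, 0, 0], [0, 0, 0], 0]

```text
time: 15.22
tool_pos: [0.561, -0.3984, 0.3703]
tcp_rot: [-2.218, -2.222, -0.001]
wrist_force: [-0.9, 0.7, 0.8]
width: -0.003
grip_force: 0.5
```

```bash
python3 - <<'E'
from h import *
np.set_printoptions(precision=4,suppress=True)
s=read_state();print(s["time"],s["tool_pos"],s["wrist_force"],s["torque"])
o=[]
for c in("side","top"):
    b=read_camera(c);o.append(cv2.resize(b[100:260,270:450],(400,356),interpolation=2))
cv2.imwrite("pics/c8.png",np.hstack(o)[:,:,::-1])
E
```

```text
15.2167 [ 0.561  -0.3984  0.3703] [-0.9085  0.653   0.7889] [-0.0123  0.0845 -0.0054]
```

Request:
step_arm:
  targets:
    - [[0, 0, 0], [5.6, 0, 4.7], 0]
    - [[0, 0, 0], [5.3, 0, 4.9], 0]
    - [[0, 0, 0], [5, 0, 5.2], 0]
    - [[0, 0, 0], [4.8, 0, 5.5], 0]
    - [[0, 0, 0], [0, 0, 0], 0]

```text
time: 15.73
tool_pos: [0.5609, -0.3777, 0.3493]
tcp_rot: [-2.218, -2.221, -0.001]
wrist_force: [-0.9, 0.2, 3.1]
width: -0.003
grip_force: 0.9
```

Request:
step_arm:
  targets:
    - [[0, 0, 0], [4.6, 0, 5.7], 0]
    - [[0, 0, 0], [4.2, 0, 5.9], 0]
    - [[0, 0, 0], [0, 0, 0], 0]
    - [[0, 0, 0], [0, 0, 0], 0]

```text
time: 16.07
tool_pos: [0.5611, -0.3699, 0.3388]
tcp_rot: [-2.219, -2.222, -0.0]
wrist_force: [-1.7, 0.5, 2.7]
width: -0.003
grip_force: 1.1
```

```bash
python3 - <<'E'
from h import *
np.set_printoptions(precision=4,suppress=True)
s=read_state();print(s["time"],s["tool_pos"],s["wrist_force"],s["torque"])
for c in("side",):
    read_camera(c)
    for q in ("lever","lever_hinge"):
        for d in look_for(c,q)[:2]:print(q,d)
E
```

```text
16.0667 [ 0.5611 -0.3699  0.3388] [-1.7214  0.459   2.7179] [0.0042 0.2043 0.0256]
lever {'extent': [326.1, 152.1, 384.6, 201.2], 'score': 0.7}
lever {'extent': [322.0, 219.9, 356.6, 238.5], 'score': 0.5}
lever_hinge {'extent': [315.7, 151.1, 401.0, 259.2], 'score': 0.56}
```

Request:
step_arm:
  targets:
    - [[0, 0, 0], [4, 0, 6], 0]
    - [[0, 0, 0], [3.5, 0, 6.3], 0]
    - [[0, 0, 0], [3.4, 0, 6.5], 0]
    - [[0, 0, 0], [3, 0, 6.6], 0]
    - [[0, 0, 0], [0, 0, 0], 0]

```text
time: 16.63
tool_pos: [0.5608, -0.3555, 0.3117]
tcp_rot: [-2.218, -2.221, -0.0]
wrist_force: [-1.0, -1.2, 1.8]
width: -0.001
grip_force: 1.4
```

Request:
step_arm:
  targets:
    - [[0, 0, 0], [2.6, 0, 6.8], 0]
    - [[0, 0, 0], [2.3, 0, 6.9], 0]
    - [[0, 0, 0], [0, 0, 0], 0]
    - [[0, 0, 0], [0, 0, 0], 0]

```text
time: 16.97
tool_pos: [0.5611, -0.3513, 0.2997]
tcp_rot: [-2.219, -2.222, -0.0]
wrist_force: [-1.2, 0.6, 3.9]
width: -0.001
grip_force: 1.6
```

Request:
step_arm:
  targets:
    - [[0, 0, 0], [1, 0, 4], 0]
    - [[0, 0, 0], [1, 0, 4], 0]
    - [[0, 0, 0], [0.7, 0, 3], 0]
    - [[0, 0, 0], [0, 0, 0], 0]
    - [[0, 0, 0], [0, 0, 0], 0]

```text
time: 17.38
tool_pos: [0.5612, -0.3486, 0.2893]
tcp_rot: [-2.22, -2.222, -0.001]
wrist_force: [-1.3, 2.4, 3.7]
width: -0.003
grip_force: 1.6
```

Request:
step_arm:
  targets:
    - [[0, 0, 0], [0.5, 0, 2], 0]
    - [[0, 0, 0], [0.5, 0, 2], 0]
    - [[0, 0, 0], [0, 0, 0], 0]
    - [[0, 0, 0], [0, 0, 0], 0]

```text
time: 17.72
tool_pos: [0.5612, -0.3479, 0.285]
tcp_rot: [2.22, 2.223, 0.0]
wrist_force: [-0.3, 1.1, 1.9]
width: 0.003
grip_force: 1.0
```

```bash
python3 - <<'E'
from h import *
np.set_printoptions(precision=4,suppress=True)
s=read_state();print(s["time"],s["tool_pos"],s["wrist_force"],s["torque"])
E
```

```text
17.7167 [ 0.5612 -0.3479  0.285 ] [-0.3241  1.117   1.908 ] [0.2376 0.0783 0.0265]
```

Request:
step_arm:
  targets:
    - [[0, 0, 0], [0.2, 0, 1], 0]
    - [[0, 0, 0], [0.2, 0, 1], 0]
    - [[0, 0, 0], [0, 0, 0], 0]
    - [[0, 0, 0], [0, 0, 0], 0]

```text
time: 18.05
tool_pos: [0.5612, -0.3476, 0.2832]
tcp_rot: [2.22, 2.222, -0.0]
wrist_force: [-0.0, 1.5, 0.7]
width: 0.004
grip_force: 0.6
```

Request:
step_arm:
  targets:
    - [[0, 0, 0], [0.2, 0, 1], 0]
    - [[0, 0, 0], [0, 0, 1], 0]
    - [[0, 0, 0], [0, 0, 0], 0]
    - [[0, 0, 0], [0, 0, 0], 0]

```text
time: 18.38
tool_pos: [0.5611, -0.3475, 0.2811]
tcp_rot: [2.22, 2.222, -0.0]
wrist_force: [-0.5, -0.1, -0.3]
width: -0.0
grip_force: 0.1
```

```bash
python3 - <<'E'
from h import *
np.set_printoptions(precision=4,suppress=True)
s=read_state();print(s["time"],s["tool_pos"],s["wrist_force"],s["torque"])
E
```

```text
18.3833 [ 0.5611 -0.3475  0.2811] [-0.4604 -0.0743 -0.2623] [ 0.0075 -0.0207 -0.0504]
```

Request:
step_arm:
  targets:
    - [[0, 0, 0], [0, 0, 0.5], 0]
    - [[0, 0, 0], [0, 0, 0.5], 0]
    - [[0, 0, 0], [0, 0, 0], 0]
    - [[0, 0, 0], [0, 0, 0], 0]

```text
time: 18.72
tool_pos: [0.5611, -0.3474, 0.2802]
tcp_rot: [-2.22, -2.222, 0.0]
wrist_force: [-0.0, 0.1, 0.7]
width: 0.0
grip_force: 0.1
```

Request:
step_arm:
  targets:
    - [[0, 0, 0], [0, 0, 0.5], 0]
    - [[0, 0, 0], [0, 0, 0.5], 0]
    - [[0, 0, 0], [0, 0, 0], 0]
    - [[0, 0, 0], [0, 0, 0], 0]

```text
time: 19.05
tool_pos: [0.5611, -0.3474, 0.2793]
tcp_rot: [-2.22, -2.223, 0.0]
wrist_force: [-0.0, -0.5, 0.0]
width: -0.003
grip_force: 0.0
```

```bash
python3 - <<'E'
from h import *
np.set_printoptions(precision=4,suppress=True)
s=read_state();print(s["time"],s["tool_pos"],s["wrist_force"],s["torque"])
E
```

```text
19.05 [ 0.5611 -0.3474  0.2793] [-0.0394 -0.544   0.0087] [-0.0824  0.0614  0.0419]
```

Request:
step_arm:
  targets:
    - [[0, 0, 0], [0, 0, 0.5], 0]
    - [[0, 0, 0], [0, 0, 0.5], 0]
    - [[0, 0, 0], [0, 0, 0], 0]
    - [[0, 0, 0], [0, 0, 0], 0]

```text
time: 19.38
tool_pos: [0.5611, -0.3473, 0.2783]
tcp_rot: [-2.22, -2.223, 0.0]
wrist_force: [0.3, 0.7, -0.5]
width: 0.002
grip_force: 0.0
```

Request:
step_arm:
  targets:
    - [[0, 0, 0], [0, 0, 0.5], 0]
    - [[0, 0, 0], [0, 0, 0.5], 0]
    - [[0, 0, 0], [0, 0, 0], 0]
    - [[0, 0, 0], [0, 0, 0], 0]

```text
time: 19.72
tool_pos: [0.5611, -0.3473, 0.2774]
tcp_rot: [-2.22, -2.223, 0.0]
wrist_force: [-0.2, 0.5, -0.2]
width: 0.002
grip_force: 0.0
```

```bash
python3 - <<'E'
from h import *
np.set_printoptions(precision=4,suppress=True)
s=read_state();print(s["time"],s["tool_pos"],s["wrist_force"],s["torque"])
read_camera("side")
for d in look_for("side","lever")[:2]:print(d)
b=read_camera("wrist")
for q in ("lever","lever_hinge","pod_mid"):
  for d in look_for("wrist",q)[:2]:print(q,d)
E
```

```text
19.7167 [ 0.5611 -0.3473  0.2774] [-0.2154  0.467  -0.2346] [ 0.0129  0.0365 -0.0295]
{'extent': [317.7, 172.4, 384.9, 200.7], 'score': 0.84}
{'extent': [257.7, 191.5, 316.9, 203.4], 'score': 0.3}
lever {'extent': [240.1, 197.2, 376.5, 355.2], 'score': 0.65}
lever_hinge {'extent': [211.8, 157.0, 403.0, 358.8], 'score': 0.86}
pod_mid {'extent': [103.5, 318.0, 158.8, 355.6], 'score': 0.64}
pod_mid {'extent': [156.0, 286.2, 202.3, 323.3], 'score': 0.61}
```

Request:
step_arm:
  targets:
    - [[0, 0, 0], [0, 0, 0.5], 0]
    - [[0, 0, 0], [0, 0, 0.5], 0]
    - [[0, 0, 0], [0, 0, 0], 0]
    - [[0, 0, 0], [0, 0, 0], 0]

```text
time: 20.35
tool_pos: [0.5611, -0.3473, 0.2763]
tcp_rot: [-2.22, -2.222, 0.0]
wrist_force: [0.3, 0.2, -0.3]
width: 0.001
grip_force: 0.0
```

Request:
step_arm:
  targets:
    - [[0, 0, 0], [0, 0, 0.5], 0]
    - [[0, 0, 0], [0, 0, 0.5], 0]
    - [[0, 0, 0], [0, 0, 0], 0]
    - [[0, 0, 0], [0, 0, 0], 0]

```text
time: 20.68
tool_pos: [0.5611, -0.3473, 0.2754]
tcp_rot: [-2.22, -2.222, 0.0]
wrist_force: [-0.1, 0.6, -0.5]
width: 0.003
grip_force: 0.0
```

Request:
step_arm:
  targets:
    - [[0, 0, 0], [0, 0, 0.5], 0]
    - [[0, 0, 0], [0, 0, 0.5], 0]
    - [[0, 0, 0], [0, 0, 0], 0]
    - [[0, 0, 0], [0, 0, 0], 0]

```text
time: 21.02
tool_pos: [0.5612, -0.3474, 0.2747]
tcp_rot: [2.22, 2.222, 0.0]
wrist_force: [-0.1, 0.0, 1.6]
width: 0.002
grip_force: 0.8
```

Request:
step_arm:
  targets:
    - [[0, 0, 0], [0, 0, 0.4], 0]
    - [[0, 0, 0], [0, 0, 0], 0]
    - [[0, 0, 0], [0, 0, 0], 0]

```text
time: 21.27
tool_pos: [0.5612, -0.3474, 0.2746]
tcp_rot: [2.22, 2.222, 0.0]
wrist_force: [-1.5, 0.9, 3.7]
width: 0.002
grip_force: 2.1
```

Request:
step_arm:
  targets:
    - [[0, 0, 0], [0, 0, 0.4], 0]
    - [[0, 0, 0], [0, 0, 0], 0]
    - [[0, 0, 0], [0, 0, 0], 0]

```text
time: 21.52
tool_pos: [0.5612, -0.3474, 0.2746]
tcp_rot: [2.22, 2.222, 0.0]
wrist_force: [-1.9, 1.2, 5.2]
width: -0.003
grip_force: 2.9
```

Request:
step_arm:
  targets:
    - [[0, 0, 0], [0, 0, 0.6], 0]
    - [[0, 0, 0], [0, 0, 0], 0]
    - [[0, 0, 0], [0, 0, 0], 0]

```text
time: 21.77
tool_pos: [0.5613, -0.3474, 0.2745]
tcp_rot: [2.22, 2.222, 0.0]
wrist_force: [-2.2, 2.3, 8.4]
width: 0.004
grip_force: 3.8
```

Request:
step_arm:
  targets:
    - [[0, 0, 0], [0, 0, -2], 0]
    - [[0, 0, 0], [0, 0, -3], 0]
    - [[0, 0, 0], [0, 0, -20], 0]
    - [[0, 0, 0], [0, 0, -40], 0]
    - [[0, 0, 0], [0, 0, -40], 0]

```text
time: 22.18
tool_pos: [0.5601, -0.3467, 0.3756]
tcp_rot: [-2.216, -2.218, 0.002]
wrist_force: [0.5, -0.8, 0.6]
width: 0.007
grip_force: 0.0
```

Request:
step_arm:
  targets:
    - [[0, 0, 0], [0, 0, -30], 0]
    - [[0, 0, 0], [0, 0, -30], 0]
    - [[0, 0, 0], [0, 0, 0], 0]
    - [[0, 0, 0], [0, 0, 0], 0]
    - [[0, 0, 0], [0, 0, 0], 0]

```text
time: 22.6
tool_pos: [0.561, -0.3473, 0.4371]
tcp_rot: [-2.22, -2.222, 0.0]
wrist_force: [-0.5, 0.5, -0.5]
width: -0.002
grip_force: 0.0
```

```bash
python3 - <<'E'
from h import *
np.set_printoptions(precision=4,suppress=True)
s=read_state();print(s["time"],s["tool_pos"],s["wrist_force"],s["joint_vel"])
for c in ("side","top","wrist"):
  read_camera(c)
  for q in ("lever","pod_mid"):
    for d in look_for(c,q)[:3]:print(c,q,np.round(d["extent"]),round(d["score"],2))
# expected home / open paddle tips in side view
for n,p in (("home tip",[.561,-.317,.2]),("open tip",[.561,-.433,.346]),("hinge",[.561,-.48,.185])): print(n,proj("side",p),proj("wrist",p))
E
```

```text
22.6 [ 0.561  -0.3473  0.4371] [-0.5219  0.5005 -0.4904] [-0.0003  0.0181  0.0356  0.0004  0.0037  0.001 ]
side lever [317. 176. 386. 201.] 0.57
side pod_mid [378. 300. 397. 328.] 0.85
side pod_mid [357. 276. 378. 296.] 0.69
top lever [312. 168. 385. 198.] 0.97
top pod_mid [316. 167. 381. 197.] 0.69
top pod_mid [367. 241. 390. 262.] 0.62
top pod_mid [390. 265. 412. 287.] 0.58
wrist lever [277. 153. 349. 272.] 0.9
wrist lever [256. 282. 280. 297.] 0.32
wrist pod_mid [168. 264. 201. 295.] 0.81
wrist pod_mid [204. 235. 236. 268.] 0.69
home tip [317.693  176.9908] [315.6059 155.0758]
open tip [366.8143 136.5992] [315.1763 368.1692]
hinge [379.712  193.9407] [315.5745 291.5139]
```

The lever stays down after release: its tip shows at about (317,177) in the side view, against (317.7,177) expected for home. The robot is clear of everything, so I'm handing in.

```bash
python3 -c "
from workcell import *
print(finish_job())"
```

```text
the job is handed in; nothing more can be done
None
```

I put the nearest capsule into the collar rim up and pushed the lever down to its hard stop, peaking at about 9 N in the readings I took. It stayed home when I let go, and I handed the job in at about 23 s; no verdict was shown.

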